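Roll a tube blank up the loading ramp

ROBOT

A 6-joint arm with a two-finger parallel gripper is mounted at the origin on the work surface. World frame = base frame: x ahead of the robot, y to its left, z up, the work surface at z = 0. Lengths are in m, angles in rad, forces in N, time in s.
With the tool pointing down it reaches from about 0.225 to 0.875 m from the base axis. Payload 3.4 kg.
Tool frame: the origin (TCP) lies between the finger pads; the fingertips stand 8 mm ahead of it and the grasp point (between the pads) lies 11 mm behind it; z points along the fingers, y is the line along which they close (so a half turn about z gives the same grasp; the last joint's range is limited). The gripper opens to 85 mm and grips with 20 to 120 N. Pads are 22 mm wide; open, the fingers measure 114 mm over their backs; the gripper's body (76 mm by 85 mm) begins 54 mm behind the grasp point. The pads swing forward as they close: fully open they stand 13 mm farther back than shut.
Start: joints at [-1.47, 0.276, 1.505, -0, 1.361, -0.121], TCP at [0.126, -0.561, 0.239] pointing down, gripper open.
Joint ranges: [-2.89, 2.89], [-0.75, 2.08], [0.22, 2.7], [-1.18, 4.32], [0.11, 2.71], [-2.7, 2.7]. Speed limits (rad/s): [2.57, 2.57, 3.14, 3.14, 3.14, 3.14].

INTERFACE

Orientations are given as a unit quaternion [w, x, y, z].
In Python, from rig import manip gives the robot as it stands.
- The arm moves only by the tool move_arm, never from a script. Its argument "deltas" is a list that holds one entry, the list of rows, each a list of 5 numbers: the shift along the tool's x, y, z normalised to -1 to 1, where 1 is 80 cm, then the turn about the tool's z normalised to -1 to 1, where 1 is 120 degrees, then the closure, from -1 (fully open) to 1 (shut). In form: [[[tx, ty, tz, twist, grip], ...]]. A call has 1 to 12 rows; each row is the pose to reach, as a shift and turn from the pose commanded when the call began, along the tool's axes at that moment; what a row does not reach only later rows make up. A row lasts 1/10 s, in which the tool goes at most 50 mm and 8.59 degrees, less where a joint would pass 70% of its speed; a pose out of reach is approached as far as the arm can. A call with a number of a shift or a turn outside -1 to 1 is refused whole. A call with a gripper value outside its range is refused whole. The fingers move at their own pace and stop on an object; "squeeze" is the grip in N (left out, the last holds). Time passes only in rows, so rows that repeat a pose let the fingers close. It gives the time, the measured TCP pose, the force, the opening and the grip force at its end, in the units of the state.
- manip.get_state(): the state, without advancing time (a new reading comes with each control period).
- manip.get_image(name): name is "scene" or "top" or "wrist"; returns the picture (384x512x3 uint8, red, green, blue); there is no depth.
- manip.camera_params(name): a dict with "fx", "fy", "cx", "cy" (pixels), "R" (3x3) and "t" (3): a world point X has camera coordinates R X + t; the wrist camera has in their place "tool_from_camera" (4x4, takes a point from camera to tool coordinates, whose origin is the TCP and whose axes are the flange's). Camera axes: x right, y down, z forward; pixel columns grow to the right and rows downward; lengths in m; the calibration is good to about 2 mm. A picture is of the moment at which its call begins: read the wrist's pose just before it. camera_params takes no time and is no camera call.
- manip.sign_off(): hands the job in; it is judged then, once.
The state is a dict: "clock": time; "qpos": joint angles; "qd": joint speeds; "effort": joint torques, N m; "position": TCP position; "ee_rot": TCP orientation; "contact_force": force on the tool from outside, world axes, zero at the start; "moment": the same for the moment, N m; "width": finger opening in m; "gripper_force": force on a finger pad.
Only numpy, scipy, OpenCV 4.12 (cv2) and the standard library are available. Lean on these libraries where they do the work, as an engineer would, in place of code of your own. Each camera call takes 0.05 s, during which the arm holds its last target. There are 200 camera calls.

TASK

Roll the red tube lying on the desk into the mouth of the blue-sided plywood ramp and push it slowly up the slope, over the crest and fully home against the stop plate, where it stays by itself. Push it gently with the fingertips all the way up so that it never rolls freely on the slope; do not pinch or lift it. Leave the green tube, the jar and the orange box standing as they are, and take the fingers away when the tube is home.

Things in the scene. Friction and masses are not known exactly. Their poses are not given: they have to be found in the camera images.
- sleeve: red tube blank, a cylinder 50 mm in diameter, 100 mm long, 0.15 to 0.26 kg, aluminium rings near its ends. Origin at its centre; its y is the cylinder's axis, x and z turn as it rolls. At the start it lies on the desk, its centre 40 to 75 mm before the ramp's foot, up to 8 mm off the ramp's middle, up to 0.1 rad skew. Pushed at one narrow spot it swings askew; let go on the slope it rolls back.
- ramp: fixed plywood ramp with blue rails. Origin on the desk, middle of the foot edge; x up the ramp (away from the robot, turned up to 0.35 rad), y left, z up. The slope climbs 9 degrees from desk height at x = 0 to the crest at x = 115 mm. Channel 120 mm wide; rails 12 mm thick stand 13 mm above the slope. The tube at home has its centre at x = 132 mm, 41 mm above the desk.
- ramp_foot (a point): middle of the ramp's foot edge, at desk height (the ramp's origin). Here the rails flare outwards at 20 degrees, towards the robot, from x = 0 to x = -31 mm of the ramp, 13 mm high
- ramp_crest (a point): middle of the crest line, 115 mm from the foot, 18 mm above the desk; beyond it the seat dips 6 degrees to the stop and keeps the tube there
- ramp_stop (a point): middle of the stop's black rubber face, 157 mm from the foot, 39 mm above the desk (the seat is 14 mm high there, the blue stop plate 52 mm); the tube's axis comes to rest 25 mm before it
- slope (a point): a frame at the foot with its x up along the slope surface (9 degrees) and its z square to it: the tube's centre is 25 mm along its z while the tube lies on the slope
- spare: bystander: green tube blank standing on end, 50 mm diameter, 100 mm high, loose, origin at the centre of its underside, beside the ramp 135 to 160 mm from its middle line
- jar: bystander: small jar with a black cap, 56 mm diameter, 70 mm high, loose, origin at the centre of its underside, beside the ramp 135 to 160 mm from its middle line
- glue: bystander: orange plastic box with a black band, 50 x 70 mm, 45 mm high, loose, origin at the centre of its underside, beside the ramp 135 to 160 mm from its middle line
Mind the look-alikes: they are no part of the job. Of the things like the sleeve, leave any that is purple or turquoise; of the rest the smaller one is meant.

How it is judged:
On the way, in this order (a step that is already met when the one before it is completed fails the run):
1. the tube is on the slope between the rails, pushed by the fingers (x of sleeve in the frame of ramp between 0.03 and 0.11 m and contact force between the fingers and sleeve above 0.03 N), for 0.05 s.
2. the tube is home against the stop (x of sleeve in the frame of ramp between 0.128 and 0.136 m and y of sleeve in the frame of ramp between -0.012 and 0.012 m and angle between the y axis of sleeve and the y axis of ramp, either way round below 0.08 rad and height (world z) of sleeve between 0.037 and 0.046 m), for 0.2 s.
At the end, for the whole second after the job is handed in: the red tube lies at rest in the seat, its centre 128 to 136 mm up the ramp from the foot (home is 132), within 12 mm of the middle, square to the ramp within 0.08 rad and 37 to 46 mm above the desk; the green tube, jar and orange box stand within 15 mm of where they were (all of step 2 and linear speed of sleeve below 0.02 m/s and distance of each of spare, jar, glue from where it was at the start of the episode below 0.015 m and angle between each of spare, jar, glue's own z axis and vertical below 0.1 rad); the robot touches nothing.
It fails at once if the red tube is lifted more than 12 mm off the desk or slope (height (world z) of sleeve above 0.037 m and z of sleeve in the frame of slope above 0.037 m).
It fails at once if the red tube rolls freely on the slope, untouched and faster than 0.18 m/s (let go, it does so within 20 mm) (x of sleeve in the frame of ramp between 0.01 and 0.105 m and y of sleeve in the frame of ramp between -0.08 and 0.08 m and contact force between the fingers and sleeve below 0.01 N and linear speed of sleeve above 0.18 m/s).
It fails at once if the red tube is taken between the fingers (the grasp point inside the tube while they touch it) (distance between the grasp point and sleeve below 0.022 m and contact force between the fingers and sleeve above 0.5 N).
It fails at once if the red tube is squeezed or pushed with more than 40 N (contact force between the fingers and sleeve above 40 N).
It fails at once if a bystander is pushed more than 15 mm or tipped (distance of any of spare, jar, glue from where it was at the start of the episode above 0.015 m or angle between any of spare, jar, glue's own z axis and vertical above 0.15 rad).
It also fails if it takes over 42 s, if anything falls off the work surface, if the arm or the gripper's body presses on something with over 40 N, if the wrist force passes 120 N, or if a joint passes its speed limit or range.

## Working session

There is one attempt and no reset: what is moved stays moved. The work goes in short steps, Python scripts to look and compute and a tool call to move; the robot and the scene stay as the last step left them, time stands still between calls to the robot, and variables do not carry over. Pictures are saved under pics/ and viewed, at most 10 in all, crops included, and the job is handed in when it is done.

Besides the shell and the picture viewer there is one more tool, called after ">>>" in YAML: its name, and indented under it one key for each argument. move_arm: Moves the arm, as the interface text tells. Scaled input: -1 to 1 covers 80 cm each way for a shift and 120 degrees each way for a turn. Its arguments: {"type":"object","properties":{"deltas":{"type":"array","items":{"type":"array","items":{"type":"array","items":{"type":"number","minimum":-1,"maximum":1}}}},"squeeze":{"type":"number"}},"required":["deltas"]}

```bash
mkdir -p pics; ls
python3 - <<'E'
from rig import manip
import cv2,numpy as np
s=manip.get_state(); print(s)
for n in ("top","scene"):
    im=manip.get_image(n); cv2.imwrite(f"pics/{n}0.png",im[:,:,::-1])
    p=manip.camera_params(n); print(n,p)
print(manip.camera_params("wrist"))
E
```

```text
pics
{'clock': 0.0, 'qpos': array([-1.47003020e+00,  2.76614392e-01,  1.50613992e+00, -1.03678580e-05,
        1.36067677e+00, -1.21035817e-01]), 'qd': array([ 0.00049083, -0.00134674,  0.00142345,  0.00026462, -0.0003223 ,
       -0.00068523]), 'effort': array([-5.25983687e-04, -4.16779375e+01, -2.45809132e+01, -3.13409237e-04,
        1.09091247e-02, -1.43026242e-05]), 'position': array([ 0.12641262, -0.56041159,  0.23842592]), 'ee_rot': array([-9.19220546e-04,  9.93856247e-01,  1.10674817e-01,  4.24729683e-06]), 'contact_force': array([-0.12176996, -0.23732742,  0.57327848]), 'moment': array([0.00956546, 0.03352417, 0.00194981]), 'gripper_force': 0.0, 'width': 0.08537220043448236}
top {'fx': 484.9941829245381, 'fy': 484.9941829245381, 'cx': 247.14423875968924, 'cy': 188.80113860771715, 'R': array([[-0.02207545, -0.99973398,  0.00668114],
       [-0.99767093,  0.0215975 , -0.06470127],
       [ 0.06453976, -0.00809389, -0.99788231]]), 't': array([0.06224639, 0.56190614, 1.20752578])}
scene {'fx': 383.28182306752734, 'fy': 383.28182306752734, 'cx': 254.542704355461, 'cy': 191.2463575571454, 'R': array([[-0.02473744,  0.99954062, -0.01751038],
       [ 0.75372947,  0.00714174, -0.65714601],
       [-0.65671908, -0.0294542 , -0.75355989]]), 't': array([-0.05962287, -0.38527183,  1.31849368])}
{'fx': 344.0548204579923, 'fy': 344.0548204579923, 'cx': 249.25516069139044, 'cy': 191.21317006278974, 'tool_from_camera': array([[-4.67320886e-04, -9.60023207e-01, -2.79920031e-01,
         7.22554219e-02],
       [ 9.99998967e-01, -8.29144546e-04,  1.17418394e-03,
        -7.09278148e-04],
       [-1.35933800e-03, -2.79919193e-01,  9.60022603e-01,
        -1.33178422e-01],
       [ 0.00000000e+00,  0.00000000e+00,  0.00000000e+00,
         1.00000000e+00]])}
```

View pics/top0.png

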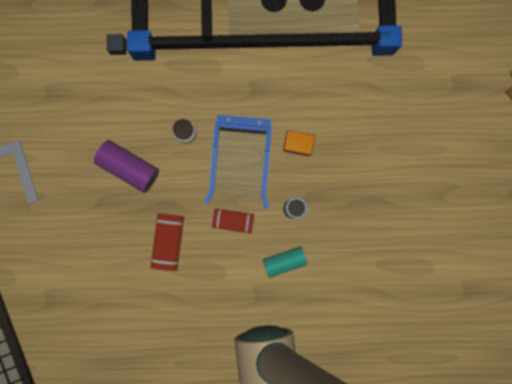

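View pics/scene0.png

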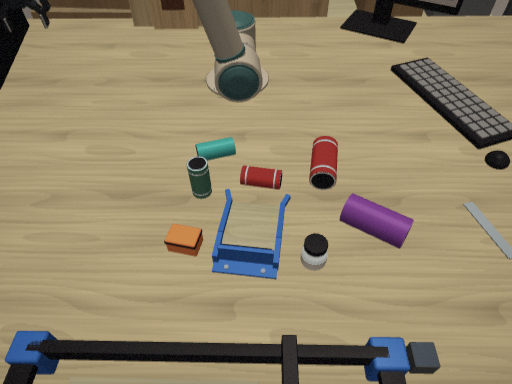

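Candidates for the sleeve in the top view are the small red tube (233,221), the larger red tube (168,242), the purple tube (126,166) and the turquoise tube (285,262). I choose the small red one at the ramp's mouth. The bystanders are the jar (184,130), the box (299,143) and the green tube (295,208). I'll check the choice in a close crop.

Run:
```python
import cv2
im=cv2.imread("pics/top0.png")[105:245,165:325]
cv2.imwrite("pics/crop0.png",cv2.resize(im,None,fx=5,fy=4.2857,interpolation=cv2.INTER_CUBIC) if 0 else cv2.resize(im,None,fx=4,fy=4,interpolation=cv2.INTER_CUBIC))
```

```text
(no output)
```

View pics/crop0.png

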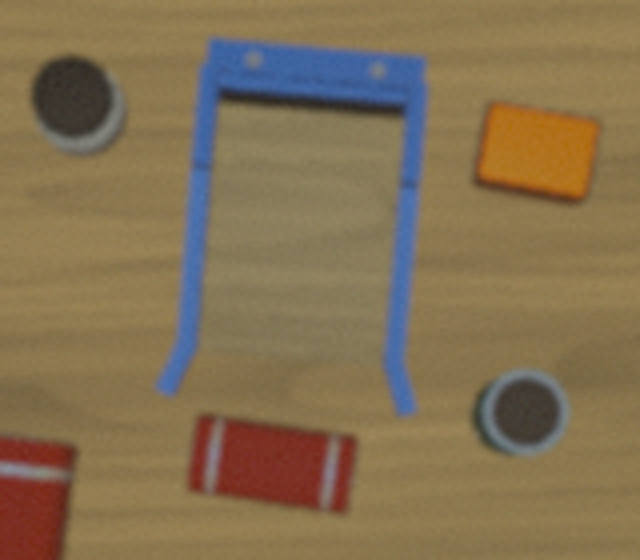

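The crop confirms it: the small red tube with light rings is centred near crop (273,463), at the mouth of the ramp. The rail flare tips are at (166,393) and (407,412), and the crest seams at (201,165) and (409,184).

```bash
cat > h.py <<'E'
import numpy as np
from scipy.optimize import least_squares
from rig import manip
def proj(p,X):
    c=np.asarray(X)@np.array(p["R"]).T+p["t"]
    return np.c_[p["fx"]*c[:,0]/c[:,2]+p["cx"],p["fy"]*c[:,1]/c[:,2]+p["cy"]]
def fit(p,local,uv,x0,z0=0.):
    L=np.array(local,float)
    def W(q):
        c,s=np.cos(q[2]),np.sin(q[2])
        return np.c_[q[0]+c*L[:,0]-s*L[:,1],q[1]+s*L[:,0]+c*L[:,1],L[:,2]+z0]
    r=least_squares(lambda q:(proj(p,W(q))-uv).ravel(),x0)
    return r.x,r.fun.reshape(-1,2)
def inramp(R,pt):
    d=np.array(pt[:2])-R[:2];c,s=np.cos(R[2]),np.sin(R[2])
    return np.array([c*d[0]+s*d[1],-s*d[0]+c*d[1]])
E
python3 - <<'E'
from h import *
np.set_printoptions(precision=4,suppress=True)
p=manip.camera_params("top")
o=lambda a:(np.array(a,float)+.5)/4-.5+[165,105]
R,e=fit(p,[[.115,.066,.031],[.115,-.066,.031],[0,.06,.013],[0,-.06,.013],[-.031,.0776,.013],[-.031,-.0776,.013]],
 o([[201,165],[409,184],[202,343],[386,360],[166,393],[407,412]]),[.5,0,0])
print("ramp",R,"res",e)
T,e=fit(p,[[.025,.05,.025],[.025,-.05,.025],[-.025,-.05,.025],[-.025,.05,.025]],o([[200,415],[357,435],[347,512],[190,492]]),[.4,0,0])
print("tube",T,e,"in ramp",inramp(R,T),T[2]-R[2])
for n,uv,z in(("turq",(285,262),.02),("green",(295,208),.1),("jar",(184,130),.07),("box",(299,143),.045)):
    q,_=fit(p,[[0,0,z]],[uv],[.4,0,0]);print(n,q[:2],inramp(R,q))
E
```

```text
ramp [ 0.5527  0.0745 -0.1037] res [[ 0.1748 -0.7059]
 [ 0.5115 -1.1538]
 [-1.1892  0.934 ]
 [-0.0155  0.5555]
 [-0.1738  0.0508]
 [ 0.6879  0.3141]]
tube [ 0.484   0.0871 -0.1487] [[-0.1452 -0.3386]
 [ 0.2083 -0.286 ]
 [ 0.1984  0.3439]
 [-0.261   0.2752]] in ramp [-0.0696  0.0054] -0.04501345681924149
turq [ 0.3777 -0.0406] [-0.1622 -0.1326]
green [ 0.5101 -0.061 ] [-0.0283 -0.1392]
jar [0.7066 0.201 ] [0.14   0.1417]
box [ 0.6728 -0.0813] [ 0.1356 -0.1426]
```

>>> move_arm:
  deltas:
    - [[0.531, -0.717, 0, 0.156, -0.2], [0.531, -0.717, 0, 0.156, -0.2], [0.531, -0.717, 0, 0.156, -0.2], [0.531, -0.717, 0, 0.156, -0.2], [0.531, -0.717, 0, 0.156, -0.2], [0.531, -0.717, 0, 0.156, -0.2], [0.531, -0.717, 0, 0.156, -0.2], [0.531, -0.717, 0, 0.156, -0.2], [0.531, -0.717, 0, 0.156, -0.2], [0.531, -0.717, 0, 0.156, -0.2], [0.531, -0.717, 0, 0.156, -0.2], [0.531, -0.717, 0, 0.156, -0.2]]

```text
clock: 1.3
position: [0.3689, -0.01, 0.2393]
ee_rot: [0.0, 0.999, -0.052, 0.0]
contact_force: [1.9, -1.2, -0.3]
width: 0.0512
gripper_force: 0.0
```

>>> move_arm:
  deltas:
    - [[0.043, -0.133, 0, 0, -0.2], [0.043, -0.133, 0, 0, -0.2], [0.043, -0.133, 0, 0, -0.2], [0.043, -0.133, 0, 0, -0.2], [0.043, -0.133, 0, 0, -0.2]]

```text
clock: 1.8
position: [0.4133, 0.0893, 0.2388]
ee_rot: [0.001, 0.999, -0.052, -0.001]
contact_force: [0.1, -0.3, -0.7]
width: 0.0515
gripper_force: 0.0
```

Run:
```python
from h import *
import cv2
s=manip.get_state(); print(s["position"],s["ee_rot"],s["contact_force"],s["width"],s["clock"])
cv2.imwrite("pics/w1.png",manip.get_image("wrist")[:,:,::-1])
```

```text
[0.41329117 0.08929444 0.23882808] [ 7.07020163e-04  9.98629916e-01 -5.23170487e-02 -8.46449863e-04] [ 0.05620768 -0.32699564 -0.74457278] 0.051474013609364995 1.8
```

View pics/w1.png

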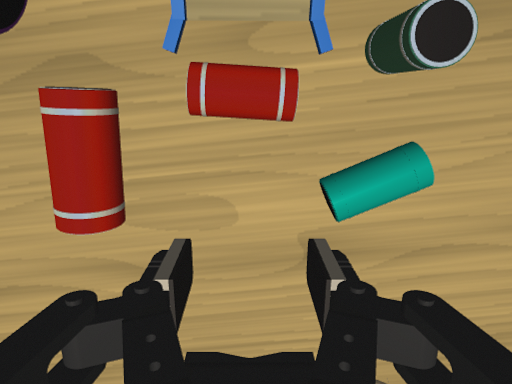

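The wrist view shows the red tube centred at about (242,91), between the flare tips (170,50) and (325,50). The tool is centred on the ramp and square to it, and the fingers are clear of the turquoise tube. Next I lower behind the tube.

>>> move_arm:
  deltas:
    - [[0, 0, 0.06, 0, -0.2], [0, 0, 0.12, 0, -0.2], [0, 0, 0.18, 0, -0.2], [0, 0, 0.22, 0, -0.2], [0, 0, 0.25, 0, -0.2], [0, 0, 0.262, 0, -0.2], [0, 0, 0.27, 0, -0.2], [0, 0, 0.27, 0, -0.2], [0, 0, 0.27, 0, -0.2]]

```text
clock: 2.75
position: [0.4151, 0.0898, 0.0242]
ee_rot: [-0.0, 0.999, -0.053, 0.001]
contact_force: [-0.5, 0.1, 1.1]
width: 0.0513
gripper_force: 0.0
```

Run:
```python
from h import *
import cv2
s=manip.get_state(); print(s["position"],s["ee_rot"],s["contact_force"],s["width"],s["clock"])
a=manip.get_image("wrist")[:,:,::-1]; b=manip.get_image("top")[105:297,165:421,::-1]
cv2.imwrite("pics/w2.png",cv2.hconcat([cv2.resize(a,(400,300)),cv2.resize(b,(400,300))]))
```

```text
[0.41505883 0.08984489 0.02424856] [-3.83224320e-05  9.98606520e-01 -5.27611692e-02  1.12919957e-03] [-0.5320016   0.14572308  1.11251883] 0.05128327317875189 2.75
```

View pics/w2.png

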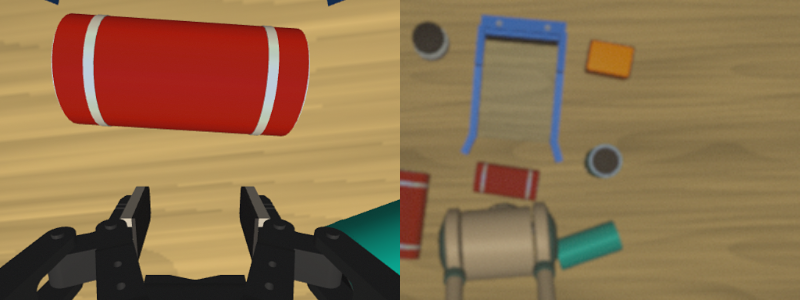

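Tube ahead, fingers behind it and clear. From the wrist view the fingertips sit about 2 mm ahead of the TCP, so I lower another 10 mm and advance slowly to contact.

>>> move_arm:
  deltas:
    - [[0.004, 0, 0.006, 0, -0.2], [0.01, 0, 0.0125, 0, -0.2], [0.0165, 0, 0.0125, 0, -0.2], [0.023, 0, 0.0125, 0, -0.2], [0.029, 0, 0.0125, 0, -0.2], [0.034, 0, 0.0125, 0, -0.2], [0.039, 0, 0.0125, 0, -0.2], [0.044, 0, 0.0125, 0, -0.2], [0.049, 0, 0.0125, 0, -0.2], [0.054, 0, 0.0125, 0, -0.2], [0.059, 0, 0.0125, 0, -0.2], [0.064, 0, 0.0125, 0, -0.2]]

```text
clock: 4.05
position: [0.4654, 0.0848, 0.0133]
ee_rot: [0.0, 0.999, -0.052, 0.0]
contact_force: [-0.5, 0.1, 0.2]
width: 0.0514
gripper_force: 0.1
```

Run:
```python
from h import *
import cv2
s=manip.get_state(); print(s["position"],inramp([.5527,.0745,-.1037],s["position"]),s["contact_force"],s["clock"])
a=manip.get_image("wrist")[:,:,::-1]; b=manip.get_image("top")[105:297,165:421,::-1]
cv2.imwrite("pics/w3.png",cv2.hconcat([cv2.resize(a,(400,300)),cv2.resize(b,(400,300))]))
```

```text
[0.46536154 0.08476631 0.01326673] [-0.08793198  0.00117039] [-0.48974267  0.09022956  0.22646142] 4.05
```

View pics/w3.png

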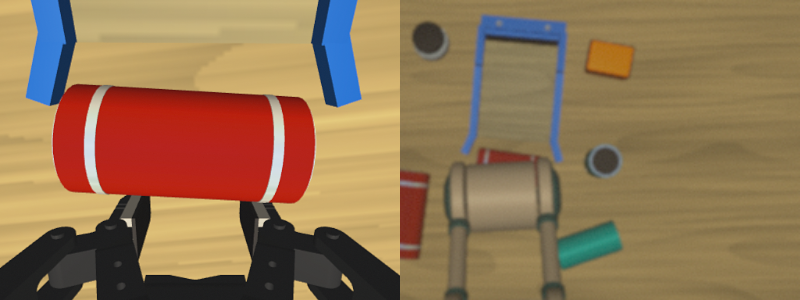

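The fingers are just reaching the tube: it is at the flare, about 4 mm left of middle and slightly skewed. I'll keep pushing slowly to the foot.

>>> move_arm:
  deltas:
    - [[0.005, 0, 0, 0, -0.2], [0.01, 0, 0, 0, -0.2], [0.015, 0, 0, 0, -0.2], [0.02, 0, 0, 0, -0.2], [0.025, 0, 0, 0, -0.2], [0.03, 0, 0, 0, -0.2], [0.035, 0, 0, 0, -0.2], [0.04, 0, 0, 0, -0.2], [0.045, 0, 0, 0, -0.2], [0.05, 0, 0, 0, -0.2], [0.055, 0, 0, 0, -0.2], [0.06, 0, 0, 0, -0.2]]

```text
clock: 5.35
position: [0.5128, 0.0798, 0.0132]
ee_rot: [0.0, 0.999, -0.052, -0.0]
contact_force: [-1.1, -0.2, -0.0]
width: 0.0512
gripper_force: 0.3
```

Run:
```python
from h import *
import cv2
s=manip.get_state(); print(s["position"],inramp([.5527,.0745,-.1037],s["position"]),s["contact_force"],s["clock"])
a=manip.get_image("wrist")[:,:,::-1]
cv2.imwrite("pics/w4.png",a)
```

```text
[0.51278208 0.07975372 0.01321402] [-0.04024731  0.00109343] [-1.1416594  -0.21295889 -0.01468995] 5.35
```

View pics/w4.png

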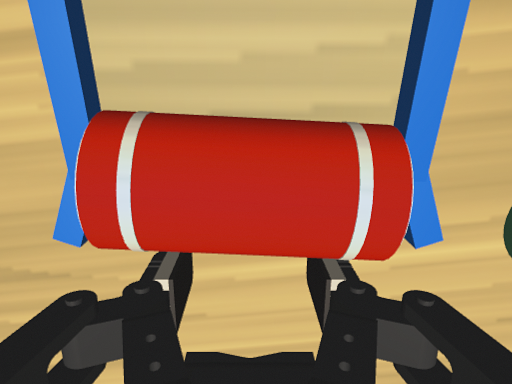

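The tube is at the foot, nearly centred at (245,185) between the rails, with about 0.05 rad of skew. I continue up the slope, rising with it.

>>> move_arm:
  deltas:
    - [[0.006, 0, -0.001, 0, -0.2], [0.012, 0, -0.002, 0, -0.2], [0.018, 0, -0.003, 0, -0.2], [0.024, 0, -0.004, 0, -0.2], [0.03, 0, -0.005, 0, -0.2], [0.036, 0, -0.006, 0, -0.2], [0.042, 0, -0.007, 0, -0.2], [0.048, 0, -0.008, 0, -0.2], [0.054, 0, -0.009, 0, -0.2], [0.06, 0, -0.01, 0, -0.2], [0.066, 0, -0.011, 0, -0.2], [0.072, 0, -0.012, 0, -0.2]]

```text
clock: 6.6
position: [0.5705, 0.0737, 0.0229]
ee_rot: [0.0, 0.999, -0.052, 0.0]
contact_force: [-2.5, -0.5, 2.0]
width: 0.0513
gripper_force: 1.1
```

Run:
```python
from h import *
import cv2
s=manip.get_state(); print(s["position"],inramp([.5527,.0745,-.1037],s["position"]),s["contact_force"],s["clock"])
a=manip.get_image("wrist")[:,:,::-1]
cv2.imwrite("pics/w5.png",a)
```

```text
[0.57045909 0.07370636 0.02294182] [0.01774584 0.00104895] [-2.52695773 -0.4689969   1.97287895] 6.6
```

View pics/w5.png

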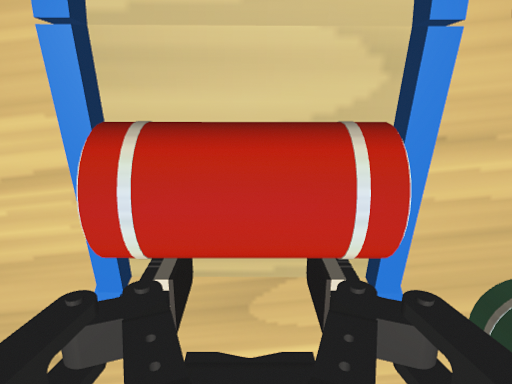

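The tube has squared up on the fingers and sits mid-slope (244,190), with the crest line ahead at row 25. I continue to the crest.

>>> move_arm:
  deltas:
    - [[0.006, 0, -0.001, 0, -0.2], [0.012, 0, -0.002, 0, -0.2], [0.018, 0, -0.003, 0, -0.2], [0.024, 0, -0.004, 0, -0.2], [0.03, 0, -0.005, 0, -0.2], [0.036, 0, -0.006, 0, -0.2], [0.042, 0, -0.007, 0, -0.2], [0.048, 0, -0.008, 0, -0.2], [0.054, 0, -0.009, 0, -0.2], [0.06, 0, -0.01, 0, -0.2], [0.066, 0, -0.011, 0, -0.2], [0.072, 0, -0.011, 0, -0.2]]

```text
clock: 7.85
position: [0.6281, 0.0676, 0.0318]
ee_rot: [0.0, 0.999, -0.052, 0.0]
contact_force: [-0.3, -0.4, 0.4]
width: 0.0513
gripper_force: 0.2
```

>>> move_arm:
  deltas:
    - [[0.004, 0, 0, 0, -0.2], [0.008, 0, 0, 0, -0.2], [0.012, 0, 0, 0, -0.2], [0.016, 0, 0, 0, -0.2], [0.018, 0, 0, 0, -0.2], [0.02, 0, 0, 0, -0.2], [0.02, 0, 0, 0, -0.2]]

```text
clock: 8.55
position: [0.6434, 0.066, 0.0316]
ee_rot: [0.0, 0.999, -0.052, 0.0]
contact_force: [-0.0, 0.5, 0.4]
width: 0.051
gripper_force: 0.0
```

Run:
```python
from h import *
import cv2
s=manip.get_state(); print(s["position"],inramp([.5527,.0745,-.1037],s["position"]),s["contact_force"],s["clock"],s["gripper_force"])
a=manip.get_image("wrist")[:,:,::-1]
cv2.imwrite("pics/w6.png",a)
```

```text
[0.64344673 0.06600586 0.03164103] [0.0911385  0.00094507] [-0.02444458  0.53339883  0.41009112] 8.55 0.0
```

View pics/w6.png

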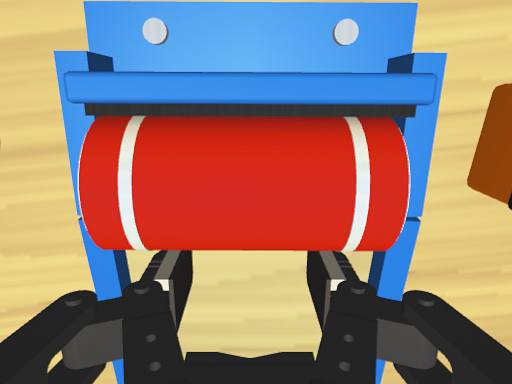

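The tube is over the crest, square and centred, lying against the black stop face (row 112), with no finger force. I give one small nudge to confirm it is seated, then back off and lift away.

>>> move_arm:
  deltas:
    - [[0.002, 0, 0, 0, -0.2], [0.004, 0, 0, 0, -0.2], [0.005, 0, 0, 0, -0.2], [0.006, 0, 0, 0, -0.2], [0.006, 0, 0, 0, -0.2]]

```text
clock: 9.1
position: [0.6457, 0.0657, 0.0315]
ee_rot: [0.0, 0.999, -0.053, -0.002]
contact_force: [-5.4, 0.6, 3.4]
width: 0.051
gripper_force: 2.8
```

>>> move_arm:
  deltas:
    - [[-0.004, 0, 0, 0, -0.2], [-0.015, 0, -0.003, 0, -0.2], [-0.04, 0, -0.02, 0, -0.2], [-0.06, 0, -0.05, 0, -0.2], [-0.08, 0, -0.1, 0, -0.2], [-0.1, 0, -0.15, 0, -0.2], [-0.12, 0, -0.2, 0, -0.2], [-0.12, 0, -0.22, 0, -0.2], [-0.12, 0, -0.22, 0, -0.2]]

```text
clock: 10.0
position: [0.5542, 0.0757, 0.2113]
ee_rot: [-0.0, 0.999, -0.052, 0.004]
contact_force: [0.0, 0.8, 0.3]
width: 0.0514
gripper_force: 0.0
```

Run:
```python
from h import *
import cv2
s=manip.get_state(); print(s["position"],s["contact_force"],s["clock"])
a=manip.get_image("wrist")[:,:,::-1]; b=manip.get_image("scene")[115:295,130:370,::-1]
cv2.imwrite("pics/w7.png",cv2.hconcat([cv2.resize(a,(400,300)),cv2.resize(b,(400,300))]))
```

```text
[0.55417453 0.07574548 0.21132125] [0.00643062 0.75889191 0.28499024] 10.0
```

View pics/w7.png

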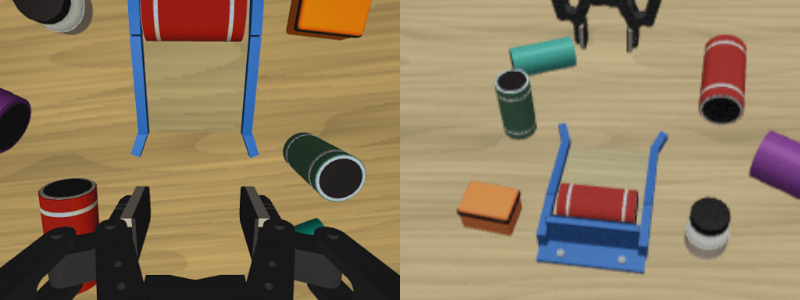

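The tube lies square and centred against the stop (it met a 5 N nudge there). The bystanders are standing as before and the fingers are clear.

```bash
python3 -c "
from rig import manip
print(manip.sign_off())"
```

```text
the job is handed in; nothing more can be done
None
```

The red tube is home against the stop plate, square and centred; the green tube, jar and orange box look undisturbed, the fingers are clear, and I handed the job in at about 10 s (no verdict was returned).

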